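# Clip the thermometer on the dish warmer and set its dial

### The job

Get the Petri dish warmer ready: first clip the orange spring-clip thermometer onto the blue-marked stretch of the warmer's front wall, jaws pushed well down over the wall and left standing upright, and let go of it. Then turn the black knob until its white pointer line points into the red mark on the dial ring, without shifting the ring. Leave the dishes, glassware and other things on the bench where they are.

Things in the scene. Friction and masses are not known exactly. Their poses are not given: they have to be found in the camera images.
- warmer: White dish warmer fixed to the bench, 200 mm (x) by 300 mm (y). Origin on the bench under its middle; x to its back, y to its panel end. Open chamber at y -150 to +30 mm, walls 8 mm thick and 80 mm tall, floor 15 mm up; front wall at x -100 to -92 mm. Grey control panel at y +30 to +150 mm, top 55 mm up; knob axis vertical at x -15, y +90 mm.
- rim (a point): Middle of the top edge of the warmer's front wall (80 mm above the bench). Axes as the warmer: the wall runs along y and is 8 mm thick in x. A blue strip on the edge runs 55 mm to either side along y; the middle of the clip belongs on it.
- clip: Loose orange clothes-peg style spring clip, 98 mm tall, 36 mm wide along its x, 90 g, standing upright on its closed black jaws. Origin under its middle, z up. Its halves part along its y; the hinge axis runs along x, 46 mm up. A small round dial (26 mm) stands out to 23 mm at -x, 51 to 77 mm up.
- clip_grip (a point): Between the clip's two handles, 78 mm up. The handles reach from 52 to 98 mm up, 30 mm wide along x, leaning outwards: 37 mm over their outer faces at the bottom, 57 mm at the top. Squeezed fully along y (about 13 N) against their stop, the outer faces are parallel, 34 mm apart, and the jaws stand 22 mm apart at the tips.
- clip_mouth (a point): Point between the clip's jaws, 10 mm above their tips (36 mm below the hinge); the black gripping pads are 24 mm tall. Axes as the clip (its fixed half, at -y).
- clip_hinge (a point): Middle of the clip's hinge pin (radius 5 mm), 46 mm above the jaw tips: a wall between the jaws can come up to 41 mm above the tips before it meets the pin.
- clip_jaw (a joint): Opening of the clip: 0 jaws shut, 0.44 rad handles fully squeezed; about 0.13 on the 8 mm wall.
- knob (a joint): Angle of the knob, rad: 0 with the white pointer towards the warmer's -x, growing clockwise seen from above, stops at 0 and 3.1.
- knob_grip (a point): On the knob's axis at the height to grip, 91 mm above the bench. The knob is a grey disc (70 mm diameter, its top 68 mm above the bench) carrying an upright black grip bar 66 mm long, 16 mm thick, its top 98 mm above the bench; the bar lies along the pointer line.
- pointer (a point): Point on the line of the white pointer, 42 mm from the knob's axis, 61 mm above the bench; turns with the knob.
- bezel (a joint): Angle of the stiff aluminium dial ring (100 mm diameter) under the knob that carries the red mark, measured like the knob's angle: the pointer is at the middle of the mark when both joints are equal. Not to be moved.
- mark (a point): Middle of the red mark (13 mm by 8.5 mm) on the dial ring, 42 mm from the knob's axis, 61 mm above the bench; the pointer point coincides with it when the knob is set.
- dish_a: Closed pale yellow Petri dish, 72 mm diameter, 16 mm tall, lying in the chamber. Origin under its middle.
- dish_b: Closed pink-red Petri dish, 72 mm diameter, 16 mm tall, lying in the chamber. Origin under its middle.
- flask: Conical glass flask, 84 mm diameter at the base, 130 mm tall. Origin under its middle.
- beaker: Glass beaker, 80 mm diameter, 100 mm tall. Origin under its middle.
- bottle: White plastic bottle with red cap, 68 mm diameter, 160 mm tall. Origin under its middle.
- carton: Small green carton, 75 by 50 mm, 35 mm tall. Origin under its middle.
- tub: Pale open plastic tub, 110 by 150 mm, 60 mm tall. Origin under its middle.
Things that resemble listed ones, but are neither listed nor needed, are in the scene too. Of the things like the clip, leave any that is pink, purple or yellow; of the rest the larger one is meant.

How it is judged:
On the way, in this order (a step that is already met when the one before it is completed fails the run):
1. the thermometer is clipped over the marked stretch of the front wall and let go (x of clip_mouth in the frame of rim between -0.012 and 0.012 m and y of clip_mouth in the frame of rim between -0.06 and 0.06 m and z of clip_mouth in the frame of rim below -0.01 m and angle between clip_mouth's own z axis and vertical below 0.35 rad and contact force between clip and the fingers below 0.2 N), for 0.3 s.
2. the knob's pointer is in the red mark (distance between pointer and mark below 0.0046 m), for 0.2 s.
At the end, for the whole second after the job is handed in: The clip straddles the front wall: mouth point at least 10 mm below the edge, within 12 mm of the wall's middle across and 60 mm of the marked stretch's middle along it, upright within 0.35 rad, at rest; the pointer is within 4.6 mm (0.11 rad) of the red mark's middle, the knob at rest (x of clip_mouth in the frame of rim between -0.012 and 0.012 m and y of clip_mouth in the frame of rim between -0.06 and 0.06 m and z of clip_mouth in the frame of rim below -0.01 m and angle between clip_mouth's own z axis and vertical below 0.35 rad and distance between pointer and mark below 0.0046 m and linear speed of clip below 0.02 m/s and velocity of joint knob between -0.05 and 0.05 rad/s); the robot touches nothing.
It fails at once if a dish, glass or other bystander is shifted by more than 40 mm (distance of any of dish_a, dish_b, flask, beaker, bottle, carton, tub from where it was at the start of the episode above 0.04 m).
It fails at once if the dial ring is turned by more than 5 mm at the mark (distance of mark from where it was at the start of the episode above 0.005 m).
It also fails if it takes over 61 s, if anything falls off the work surface, if the arm or the gripper's body presses on something with over 40 N, if the wrist force passes 120 N, or if a joint passes its speed limit or range.

### The arm

A 6-joint arm with a two-finger parallel gripper is mounted at the origin on the work surface. World frame = base frame: x ahead of the robot, y to its left, z up, the work surface at z = 0. Lengths are in m, angles in rad, forces in N, time in s.
With the tool pointing down it reaches from about 0.375 to 0.9 m from the base axis. Payload 3.1 kg.
Tool frame: the origin (TCP) lies on the centre line of the jaws, within the pads' length; the fingertips stand 19 mm ahead of it and the grasp point (between the pads) is the TCP; z points along the fingers, y is the line along which they close (so a half turn about z gives the same grasp; the last joint's range is limited). The gripper opens to 85 mm and grips with 20 to 120 N. Pads are 22 mm wide; open, the fingers measure 114 mm over their backs; the gripper's body (76 mm by 85 mm) begins 54 mm behind the grasp point. The pads swing forward as they close: fully open they stand 13 mm farther back than shut.
Start: joints at [-1.395, 0.527, 1.433, -0, 1.181, -0.178], TCP at [0.217, -0.586, 0.25] pointing down, gripper open.
Joint ranges: [-3.08, 3.08], [-0.75, 2.2], [0.22, 2.44], [-1.43, 4.57], [0, 2.65], [-2.85, 2.85]. Speed limits (rad/s): [2.79, 2.79, 3.14, 3.14, 3.14, 3.14].

### API

Orientations are given as a unit quaternion [x, y, z, w].
In Python, from station import manip, cams, sign_off gives the robot as it stands.
- The arm moves only by the tool carry_out, never from a script. Its argument "targets" is a list that holds one entry, the list of rows, each a list of 7 numbers: the shift along the tool's x, y, z in cm, then the turn, a rotation vector about the tool's x, y, z in degrees, then the finger opening in cm, from 0 to 8.54. A call has 1 to 12 rows; each row is the pose to reach, as a shift and turn from the pose commanded when the call began, along the tool's axes at that moment; what a row does not reach only later rows make up. A row lasts 1/12 s, in which the tool goes at most 41.7 mm and 7.16 degrees, less where a joint would pass 70% of its speed; a pose out of reach is approached as far as the arm can. A call with a gripper value outside its range is refused whole. The fingers move at their own pace and stop on an object; "force" is the grip in N (left out, the last holds). Time passes only in rows, so rows that repeat a pose let the fingers close. It gives the time, the measured TCP pose, the force, the opening and the grip force at its end, in the units of the state.
- manip.sense(): the state, without advancing time (a new reading comes with each control period).
- cams.snapshot(name): name is "side" or "top" or "wrist"; returns the picture (480x640x3 uint8, red, green, blue); there is no depth.
- cams.camera_info(name): a dict with "K" (3x3 intrinsics, pixels), "k1" (the pictures are not rectified: a ray, as slopes to the right and down, at radius r is drawn at 1 + k1 r^2 times it, then the intrinsics apply), "T" (4x4, takes a point from camera to world coordinates). Camera axes: x right, y down, z forward; pixel columns grow to the right and rows downward; lengths in m; the calibration is good to about 2 mm. A picture is of the moment at which its call begins: read the wrist's pose just before it. camera_info takes no time and is no camera call; for the wrist camera it gives the pose at the moment of the call.
- sign_off(): hands the job in; it is judged then, once.
The state is a dict: "t": time; "q": joint angles; "qd": joint speeds; "tau": joint torques, N m; "tcp_pos": TCP position; "tool_rot": TCP orientation; "force": force on the tool from outside, world axes, zero at the start; "ft_torque": the same for the moment, N m; "finger_gap": opening from 0.0 (shut) to 1.0 (fully open); "gripper_force": force on a finger pad.
Only numpy, scipy, OpenCV 4.12 (cv2) and the standard library are available. Lean on these libraries where they do the work, as an engineer would, in place of code of your own. Each camera call takes 0.05 s, during which the arm holds its last target. There are 200 camera calls.

## Working session

There is one attempt and no reset: what is moved stays moved. The work goes in short steps, Python scripts to look and compute and a tool call to move; the robot and the scene stay as the last step left them, time stands still between calls to the robot, and variables do not carry over. Pictures are saved under pics/ and viewed, at most 10 in all, crops included, and the job is handed in when it is done.

Besides the shell and the picture viewer there is one more tool, called in YAML: its name, and indented under it one key for each argument. carry_out: Moves the arm, as the interface text tells. Its arguments: {"type":"object","properties":{"targets":{"type":"array"},"force":{"type":"number"}},"required":["targets"]}

```bash
mkdir -p pics
cat > h.py <<'E'
import numpy as np, cv2
from station import manip, cams, sign_off
def snap(n,f):
    im=cams.snapshot(n); cv2.imwrite('pics/'+f+'.png',im[:,:,::-1]); return im
def ray(ci,uv):
    K=np.array(ci['K'],float);T=np.array(ci['T'],float);k=ci['k1']
    d=(np.array(uv,float)-K[:2,2])/[K[0,0],K[1,1]]
    s=d.copy()
    for _ in range(20): s=d/(1+k*(s@s))
    v=T[:3,:3]@np.r_[s,1]; return T[:3,3],v/np.linalg.norm(v)
def onz(ci,uv,z):
    o,v=ray(ci,uv); return o+v*(z-o[2])/v[2]
def proj(ci,p):
    K=np.array(ci['K'],float);T=np.array(ci['T'],float)
    c=T[:3,:3].T@(np.array(p)-T[:3,3]); s=c[:2]/c[2]; s=s*(1+ci['k1']*(s@s))
    return s*[K[0,0],K[1,1]]+K[:2,2]
E
python3 - <<'E'
from h import *
for n in ['top','side']:
    snap(n,n+'0'); c=cams.camera_info(n); print(n,np.round(c['K'],1).tolist(),c['k1'],np.round(c['T'],3).tolist())
s=manip.sense(); print(s['t'],s['tcp_pos'],s['tool_rot'])
E
```

```text
top [[517.1, 0.0, 324.5], [0.0, 517.1, 243.9], [0.0, 0.0, 1.0]] -0.08342310638885456 [[-0.043, -0.978, 0.206, 0.281], [-0.999, 0.042, -0.007, -0.043], [-0.002, -0.206, -0.979, 1.516], [0.0, 0.0, 0.0, 1.0]]
side [[443.7, 0.0, 320.0], [0.0, 443.7, 239.0], [0.0, 0.0, 1.0]] -0.05857571976362433 [[-0.853, -0.358, 0.381, 0.123], [-0.522, 0.595, -0.611, 0.724], [-0.008, -0.72, -0.694, 0.966], [0.0, 0.0, 0.0, 1.0]]
0.1 [ 0.21706294 -0.58545597  0.24943568] [ 9.84306457e-01  1.76464846e-01  2.07578413e-05 -9.77881942e-04]
```

View pics/top0.png

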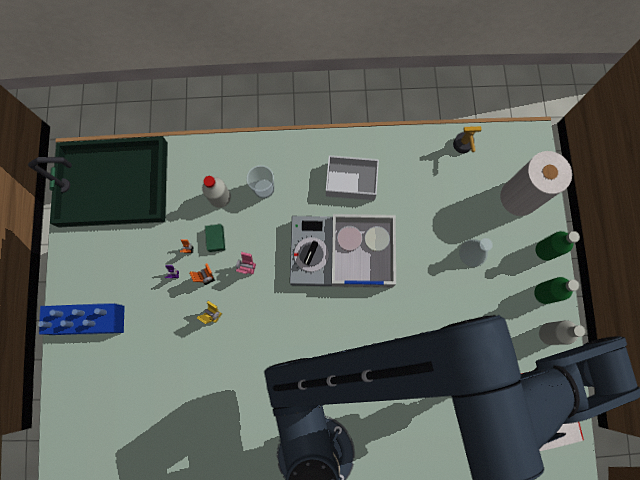

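View pics/side0.png

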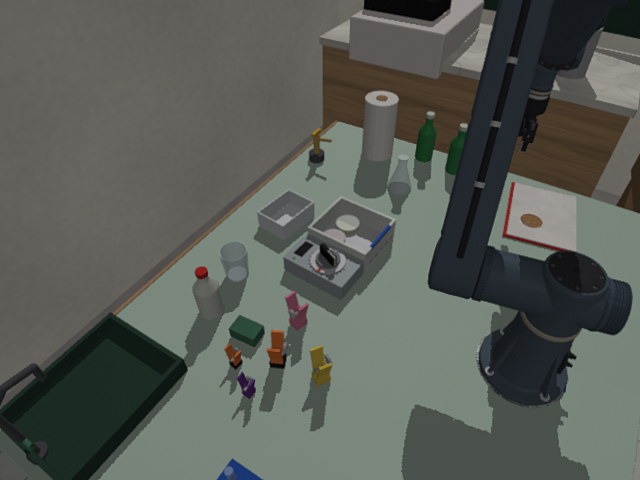

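Both views show five clips. In the top view, the orange candidates are at (203,273), larger, and (186,247), smaller. Pink (246,264), purple (172,271) and yellow (209,314) are excluded. The larger orange one, at side (277,350), fits. I'll confirm it with one enlarged composite and measure.

Run:
```python
from h import *
t=cv2.imread('pics/top0.png'); s=cv2.imread('pics/side0.png')
A=cv2.resize(t[225:300,160:260],(400,300),interpolation=cv2.INTER_CUBIC)
B=cv2.resize(s[315:390,220:320],(400,300),interpolation=cv2.INTER_CUBIC)
C=cv2.resize(t[210:292,285:400],(400,285),interpolation=cv2.INTER_CUBIC)
D=cv2.resize(s[195:300,275:400],(400,285),interpolation=cv2.INTER_CUBIC)
cv2.imwrite('pics/comp.png',np.vstack([np.hstack([A,B]),np.hstack([C,D])]))
def comps(im,lo,hi,n):
    m=cv2.inRange(cv2.cvtColor(im,cv2.COLOR_BGR2HSV),lo,hi)
    k,l,st,ce=cv2.connectedComponentsWithStats(m)
    print(n,[(st[i].tolist(),ce[i].round(1).tolist(), [np.round(v,1) for v in cv2.minAreaRect(np.argwhere(l==i)[:,::-1].astype(np.float32))]) for i in range(1,k) if st[i,4]>12])
ct=cams.camera_info('top');cs=cams.camera_info('side')
comps(t,(5,150,90),(16,255,255),'orange top'); comps(s,(5,150,90),(16,255,255),'orange side')
comps(t,(108,150,60),(125,255,255),'blue top'); comps(s,(108,150,60),(125,255,255),'blue side')
comps(t,(0,150,90),(4,255,255),'red top')
```

```text
orange top [([543, 165, 14, 6, 16], [549.6, 166.6], [array([549.7, 167.2]), array([13. ,  4.7]), np.float64(4.4)]), ([181, 240, 8, 7, 27], [185.1, 242.6], [array([184.5, 243. ]), array([6., 7.]), np.float64(90.0)]), ([180, 249, 11, 4, 30], [185.0, 250.4], [array([185. , 250.5]), array([ 3., 10.]), np.float64(90.0)]), ([204, 264, 8, 13, 43], [207.5, 270.1], [array([207.2, 269.9]), array([11.6,  4.9]), np.float64(63.4)]), ([190, 272, 13, 10, 102], [196.2, 276.6], [array([196. , 276.5]), array([ 9., 12.]), np.float64(90.0)])]
orange side [([267, 330, 17, 34, 375], [276.0, 346.6], [array([274.9, 346.4]), array([15.6, 32.7]), np.float64(2.7)]), ([225, 344, 16, 21, 125], [231.6, 352.7], [array([232.8, 352.8]), array([19.1, 12.7]), np.float64(45.0)])]
blue top [([345, 281, 39, 4, 121], [364.5, 282.1], [array([364. , 282.5]), array([ 3., 38.]), np.float64(90.0)]), ([39, 304, 85, 31, 2019], [83.3, 319.2], [array([ 81. , 318.8]), array([29.2, 84.9]), np.float64(88.0)])]
blue side [([371, 226, 19, 21, 86], [380.1, 236.1], [array([380.1, 236.1]), array([ 3.1, 26.9]), np.float64(40.6)]), ([228, 459, 34, 21, 305], [242.0, 471.7], [array([242.3, 474.6]), array([35.7, 14.4]), np.float64(34.5)]), ([217, 471, 11, 9, 47], [222.3, 476.7], [array([221., 477.]), array([8.9, 8.9]), np.float64(63.4)])]
red top [([204, 176, 11, 10, 92], [208.8, 180.6], [array([209. , 180.5]), array([ 9., 10.]), np.float64(90.0)]), ([578, 422, 6, 18, 19], [580.5, 430.5], [array([580.6, 430.5]), array([17.7,  1. ]), np.float64(76.0)])]
```

View pics/comp.png

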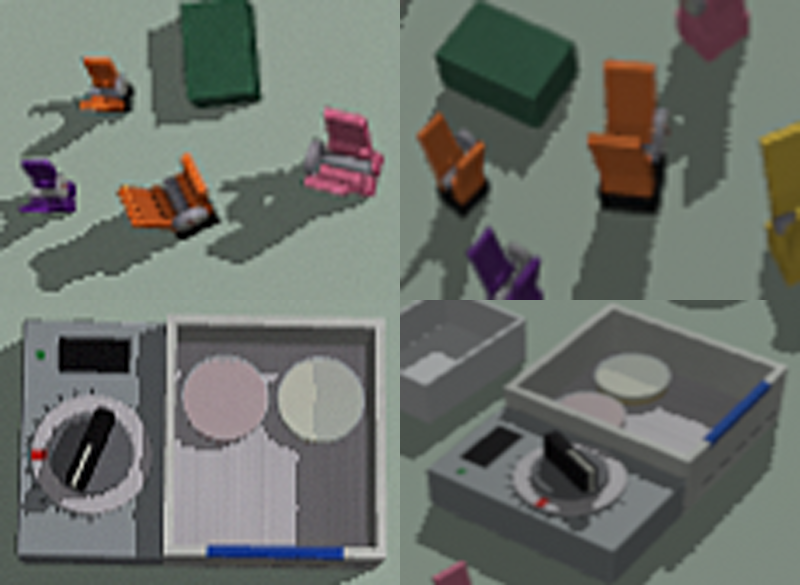

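The crop confirms it: the large orange clip with black jaws and grey dial is at comp (170,195), i.e. top (203,273). The smaller orange one is at comp (105,85). The knob pointer faces lower left, and the red mark is at comp (38,455). Next I'll work out the positions.

Run:
```python
from h import *
from scipy.spatial.transform import Rotation as R
ct=cams.camera_info('top');cs=cams.camera_info('side');cw=cams.camera_info('wrist')
def tri(a,b):
    o1,v1=ray(ct,a);o2,v2=ray(cs,b)
    s=np.linalg.lstsq(np.c_[v1,-v2],o2-o1,rcond=None)[0]
    p,q=o1+v1*s[0],o2+v2*s[1]; return ((p+q)/2).round(4),np.linalg.norm(p-q).round(4)
for p in [(202,273)]: print('clip',onz(ct,p,.08).round(3),onz(ct,(209,280),.0).round(3))
a,b=onz(ct,(345,283.0),.08),onz(ct,(384,282.3),.08); print('rim ends',a,b,'mid',(a+b)/2)
print('rim tri',tri((364.3,282.4),(380.1,236.1)))
# wall corners top outer
for p in [(332.5,215.5),(395.5,215.5),(395.5,284),(332.5,285)]: print(onz(ct,p,.08).round(3))
t=manip.sense(); Rt=R.from_quat(t['tool_rot']).as_matrix(); T=np.array(cw['T'])
print('Rtool',Rt.round(3).tolist()); print('cam in tool',(Rt.T@T[:3,:3]).round(3).tolist(),(Rt.T@(T[:3,3]-t['tcp_pos'])).round(4)); print(cw['K'],cw['k1'])
```

```text
clip [0.514 0.295 0.08 ] [0.505 0.293 0.   ]
rim ends [ 0.46883268 -0.10635504  0.08      ] [ 0.46596973 -0.21551578  0.08      ] mid [ 0.46740121 -0.16093541  0.08      ]
rim tri (array([ 0.4686, -0.1609,  0.0743]), np.float64(0.0006))
[ 0.665 -0.08   0.08 ]
[ 0.657 -0.261  0.08 ]
[ 0.46  -0.247  0.08 ]
[ 0.465 -0.071  0.08 ]
Rtool [[0.938, 0.347, -0.0], [0.347, -0.938, 0.002], [0.0, -0.002, -1.0]]
cam in tool [[-0.001, -0.963, -0.27], [1.0, -0.001, 0.001], [-0.001, -0.27, 0.963]] [ 0.0695 -0.0003 -0.1236]
[[422.5258304    0.         323.19005751]
 [  0.         422.5258304  239.60277673]
 [  0.           0.           1.        ]] -0.07771533343509149
```

carry_out:
  targets:
    - [[44,-37.5,-5,0,0,-20,8.5],[44,-37.5,-5,0,0,-20,8.5],[44,-37.5,-5,0,0,-20,8.5],[44,-37.5,-5,0,0,-20,8.5],[44,-37.5,-5,0,0,-20,8.5],[44,-37.5,-5,0,0,-20,8.5],[44,-37.5,-5,0,0,-20,8.5],[44,-37.5,-5,0,0,-20,8.5],[44,-37.5,-5,0,0,-20,8.5],[44,-37.5,-5,0,0,-20,8.5],[44,-37.5,-5,0,0,-20,8.5],[44,-37.5,-5,0,0,-20,8.5]]

```text
t: 1.1
tcp_pos: [0.4607, -0.1492, 0.2934]
tool_rot: [0.939, 0.345, -0.0, -0.0]
force: [0.7, -0.6, -0.2]
finger_gap: 0.994
gripper_force: 0.0
```

carry_out:
  targets:
    - [[0,0,0,0,0,0,8.5],[0,0,0,0,0,0,8.5],[0,0,0,0,0,0,8.5]]

```text
t: 1.35
tcp_pos: [0.4602, -0.1513, 0.2931]
tool_rot: [0.939, 0.345, -0.0, -0.0]
force: [0.0, -0.9, -0.4]
finger_gap: 0.997
gripper_force: 0.0
```

Run:
```python
from h import *
snap('wrist','w1');
```

```text
(no output)
```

View pics/w1.png

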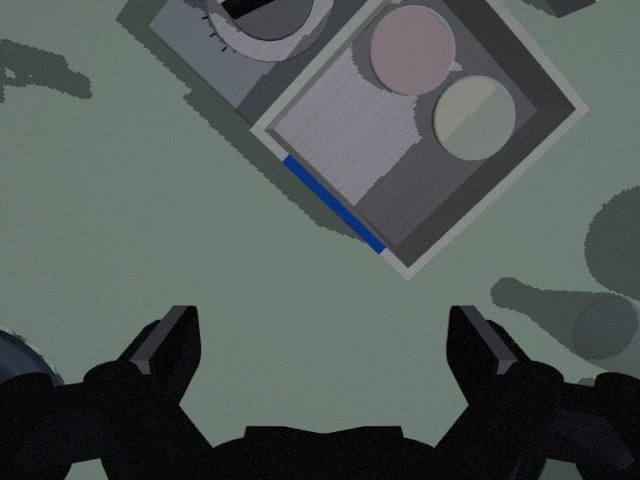

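The wrist view shows the blue strip from (287,158) to (382,250) and the wall's outer corners at (252,128) and (408,279). The knob is partly cut off at the top. I'll measure the rim from this.

Run:
```python
from h import *
ci=cams.camera_info('wrist'); im=cv2.imread('pics/w1.png')
m=cv2.inRange(cv2.cvtColor(im,cv2.COLOR_BGR2HSV),(105,150,40),(128,255,255))
p=np.argwhere(m>0)[:,::-1].astype(np.float32); b=cv2.boxPoints(cv2.minAreaRect(p)); print(b)
w=np.array([onz(ci,q,.08) for q in p])[:,:2]; r=cv2.minAreaRect((w*1000).astype(np.float32)); print(r)
c=np.array(r[0])/1000
for q in [(252,128),(408,279)]: print(onz(ci,q,.08).round(4))
d=w-w.mean(0); u=np.linalg.svd(d,full_matrices=False)[2][0]; print('axis',u,np.degrees(np.arctan2(u[1],u[0])))
```

```text
[[281.46066 161.86093]
 [289.07687 153.87015]
 [385.85056 246.10757]
 [378.23434 254.09836]]
((469.0293884277344, -157.2503662109375), (109.6030502319336, 8.868488311767578), 86.2169418334961)
[ 0.4738 -0.0682  0.08  ]
[ 0.461  -0.2464  0.08  ]
axis [-0.06544509 -0.99785617] -93.7524093819356
```

carry_out:
  targets:
    - [[19,-33,5,0,0,0,8.5],[19,-33,5,0,0,0,8.5],[19,-33,5,0,0,0,8.5],[19,-33,5,0,0,0,8.5],[19,-33,5,0,0,0,8.5],[19,-33,5,0,0,0,8.5],[19,-33,5,0,0,0,8.5],[19,-33,5,0,0,0,8.5],[19,-33,5,0,0,0,8.5],[19,-33,5,0,0,0,8.5],[19,-33,5,0,0,0,8.5],[19,-33,5,0,0,0,8.5]]

```text
t: 2.4
tcp_pos: [0.3922, 0.222, 0.2432]
tool_rot: [0.939, 0.344, -0.0, 0.0]
force: [-0.1, -0.5, 0.7]
finger_gap: 0.997
gripper_force: 0.0
```

carry_out:
  targets:
    - [[11,2,0,0,0,0,8.5],[11,2,0,0,0,0,8.5],[11,2,0,0,0,0,8.5],[11,2,0,0,0,0,8.5],[11,2,0,0,0,0,8.5],[11,2,0,0,0,0,8.5]]

```text
t: 2.9
tcp_pos: [0.4883, 0.2766, 0.2429]
tool_rot: [0.939, 0.343, -0.001, 0.0]
force: [-1.0, -0.5, 0.7]
finger_gap: 0.991
gripper_force: 0.0
```

Run:
```python
from h import *
snap('wrist','w2'); print(manip.sense()['tcp_pos'])
```

```text
[0.48772732 0.27681357 0.24308061]
```

View pics/w2.png

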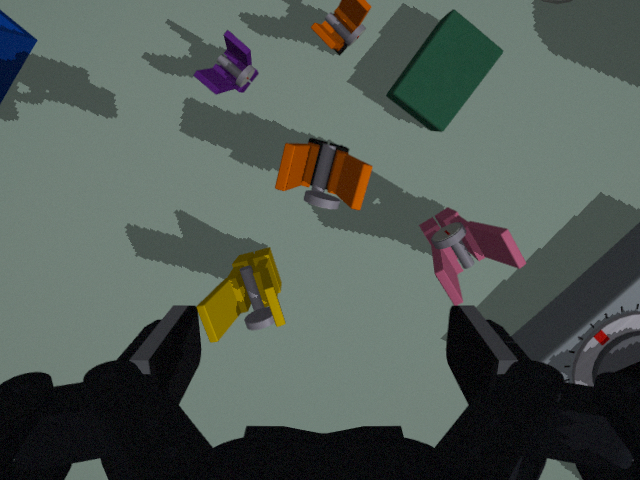

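The target orange clip is in the middle. Its left handle's top edge runs (285,144)–(276,188), the right one's (371,165)–(360,209), and the dial at (322,200) points towards tool -x. The yellow clip (245,295) and the pink one (470,255) are neighbours to avoid.

```bash
cat > clip.py <<'E'
from h import *
ci=cams.camera_info('wrist'); im=cv2.imread('pics/w2.png')
m=cv2.inRange(cv2.cvtColor(im,cv2.COLOR_BGR2HSV),(5,150,60),(16,255,255)); m[:120]=0;m[230:]=0;m[:,:260]=0;m[:,390:]=0
p=np.argwhere(m>0)[:,::-1].astype(np.float32); print(cv2.boxPoints(cv2.minAreaRect(p)).round(1).tolist())
P=[onz(ci,q,.098)[:2] for q in [(285,144),(276,188),(371,165),(360,209)]]
for q in P: print(q.round(4))
c=np.mean(P,0); x=(P[0]-P[1])/2+(P[2]-P[3])/2
print('ctr',c,'xang',np.degrees(np.arctan2(x[1],x[0])),'widths',np.linalg.norm(P[0]-P[1]),np.linalg.norm(P[2]-P[3]),np.linalg.norm(P[0]-P[2]))
y=(P[2]-P[0])+(P[3]-P[1]); print('yang',np.degrees(np.arctan2(y[1],y[0])))
s=manip.sense(); from scipy.spatial.transform import Rotation as R
Rt=R.from_quat(s['tool_rot']).as_matrix(); print(Rt.round(3).tolist())
print('shift tool cm',100*Rt.T@(np.r_[c,.08]-s['tcp_pos']))
print('hinge', onz(ci,(324,168),.055)[:2])
for q in [(250,268),(278,325),(213,340),(460,303),(420,222),(522,266)]: print((100*Rt.T@(onz(ci,q,.09)-np.r_[c,.09])).round(1))
E
python3 clip.py
```

```text
[[273.3999938964844, 187.8000030517578], [286.79998779296875, 136.39999389648438], [374.0, 159.10000610351562], [360.6000061035156, 210.5]]
[0.5151 0.3307]
[0.4898 0.3177]
[0.5399 0.281 ]
[0.5142 0.2676]
ctr [0.5147605  0.29925002] xang 27.349126148630827 widths 0.028367800832846363 0.029033403811302833 0.055538419767528255
yang -63.75744497499236
[[0.764, 0.645, -0.002], [0.645, -0.764, -0.001], [-0.002, -0.001, -1.0]]
shift tool cm [ 3.55356424  0.04024299 16.29924246]
hinge [0.51583038 0.29935879]
[-6.4 -5.1  0. ]
[-10.8  -3.3   0. ]
[-12.1  -8.1   0. ]
[-9.1  9.8  0. ]
[-3.1  6.5  0. ]
[-6.3 14.   0. ]
```

carry_out:
  targets:
    - [[1.8,0,0,0,0,6.7,7.6],[3.6,0,0,0,0,13.4,7.6],[3.6,0,3,0,0,13.4,7.6],[3.6,0,5,0,0,13.4,7.6],[3.6,0,5,0,0,13.4,7.6],[3.6,0,5,0,0,13.4,7.6]]

```text
t: 3.45
tcp_pos: [0.5144, 0.3011, 0.1928]
tool_rot: [0.973, 0.232, -0.002, 0.0]
force: [0.1, -0.3, 0.1]
finger_gap: 0.889
gripper_force: 0.0
```

Run:
```python
from h import *
snap('wrist','w3'); s=manip.sense();print(s['tcp_pos'],s['finger_gap'])
```

```text
[0.51554073 0.30168691 0.19399564] 0.8915280905886634
```

View pics/w3.png

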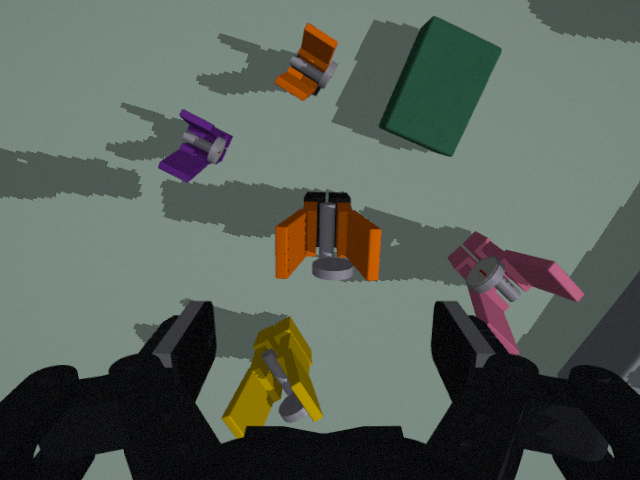

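The handles are now parallel to the pads. The clip's centre is at column 328 and the fingers' centre at about 323.5, so I'll shift +2 mm in y, then descend and squeeze.

carry_out:
  targets:
    - [[-0.15,0.2,3,0,0,0,7.6],[-0.15,0.2,6,0,0,0,7.6],[-0.15,0.2,9,0,0,0,7.6],[-0.15,0.2,11.6,0,0,0,7.6],[-0.15,0.2,11.6,0,0,0,7.6],[-0.15,0.2,11.6,0,0,0,7.6],[-0.15,0.2,11.6,0,0,0,5],[-0.15,0.2,11.6,0,0,0,3],[-0.15,0.2,11.6,0,0,0,3],[-0.15,0.2,11.6,0,0,0,3],[-0.15,0.2,11.6,0,0,0,3]]
  force: 35

```text
t: 4.42
tcp_pos: [0.52, 0.3003, 0.0825]
tool_rot: [0.972, 0.233, 0.006, 0.0]
force: [1.5, -3.3, 12.4]
finger_gap: 0.391
gripper_force: 38.3
```

carry_out:
  targets:
    - [[0,0,0,0,0,0,2],[0,0,0,0,0,0,2],[0,0,0,0,0,0,2],[0,0,0,0,0,0,2]]

```text
t: 4.75
tcp_pos: [0.52, 0.3003, 0.0825]
tool_rot: [0.972, 0.233, 0.006, 0.0]
force: [1.5, -3.6, 11.5]
finger_gap: 0.387
gripper_force: 38.3
```

carry_out:
  targets:
    - [[0,0,-3,0,0,0,2],[0,0,-7,0,0,0,2],[0,0,-11,0,0,0,2],[0,0,-14,0,0,0,2],[0,0,-14,0,0,0,2],[0,0,-14,0,0,0,2]]

```text
t: 5.25
tcp_pos: [0.517, 0.3006, 0.2216]
tool_rot: [0.972, 0.233, 0.004, -0.0]
force: [-0.6, -0.2, -0.8]
finger_gap: 0.388
gripper_force: 37.1
```

Run:
```python
from h import *
from scipy.spatial.transform import Rotation as R
w=snap('wrist','w4'); sd=snap('side','s4'); s=manip.sense(); print(s['t'],s['tcp_pos'],s['finger_gap'],s['gripper_force'],s['force'])
print(R.from_quat(s['tool_rot']).as_matrix().round(3).tolist())
c=cams.camera_info('side'); u=proj(c,s['tcp_pos']).astype(int); print(u, proj(c,s['tcp_pos']-[0,0,.078]))
a=cv2.resize(sd[u[1]-60:u[1]+60,u[0]-60:u[0]+60,::-1],(480,480),interpolation=cv2.INTER_CUBIC)
cv2.imwrite('pics/c4.png',np.hstack([a,cv2.resize(w[200:440,240:400,::-1],(320,480))]))
```

```text
5.35 [0.51475692 0.29976157 0.21766685] 0.39073366831500467 37.10187077522278 [-0.05377531 -0.39308674 -1.24229946]
[[0.892, 0.453, -0.0], [0.453, -0.892, -0.0], [-0.0, -0.0, -1.0]]
[269 308] [272.41720882 329.98866778]
```

View pics/c4.png

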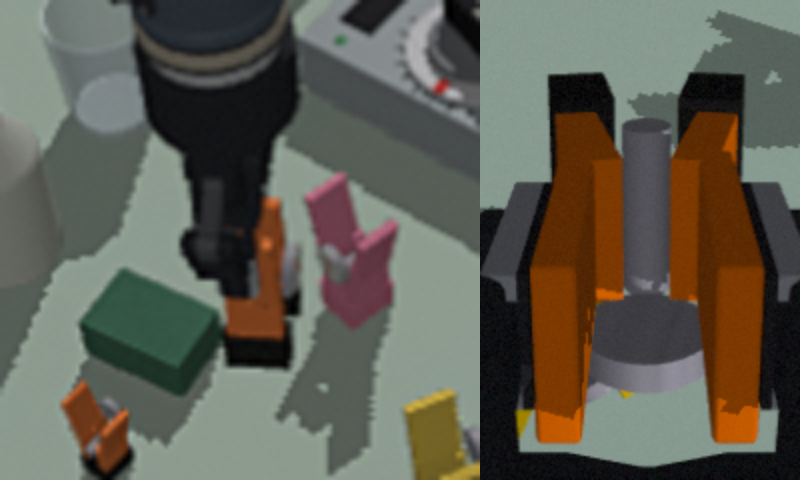

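Run:
```python
from h import *
from scipy.spatial.transform import Rotation as R
ci=cams.camera_info('wrist');s=manip.sense();Rt=R.from_quat(s['tool_rot']).as_matrix();p=s['tcp_pos']
f=lambda x,y:((x-480)/2+240,y/2+200)
for top in [.0,.005,.01,.015,.02,.025]:
    g=lambda x,y:Rt.T@(onz(ci,f(x,y),p[2]+top)-p)*1000
    print(top*1000,[g(*q)[:2].round(1).tolist() for q in [(537,268),(765,268),(537,440),(760,440)]])
# jaw pads far: black tips outer faces at crop (549,75),(745,75)
c=cams.camera_info('side')
for d in [.07,.078,.085,.09,.095]:
    print(d,[proj(c,p+Rt@np.array([x,y,d])).round(1).tolist() for x,y in [(-.015,-.018),(.018,-.018),(-.018,.018)]])
```

```text
0.0 [[2.9, -17.9], [2.8, 19.3], [-31.1, -19.3], [-31.1, 19.9]]
5.0 [[5.6, -17.2], [5.5, 18.5], [-27.0, -18.5], [-27.1, 19.1]]
10.0 [[8.2, -16.5], [8.2, 17.7], [-22.9, -17.8], [-23.0, 18.3]]
15.0 [[10.9, -15.7], [10.9, 16.9], [-18.9, -17.0], [-18.9, 17.5]]
20.0 [[13.6, -15.0], [13.6, 16.1], [-14.8, -16.2], [-14.9, 16.7]]
25.0 [[16.3, -14.3], [16.3, 15.4], [-10.7, -15.4], [-10.8, 15.9]]
0.07 [[277.7, 335.2], [262.7, 334.2], [281.3, 321.7]]
0.078 [[277.9, 337.3], [263.1, 336.3], [281.6, 323.8]]
0.085 [[278.2, 339.1], [263.4, 338.1], [281.8, 325.6]]
0.09 [[278.3, 340.3], [263.6, 339.4], [282.0, 326.9]]
0.095 [[278.5, 341.6], [263.8, 340.6], [282.1, 328.2]]
```

Squeeze is full (gap 33 mm) and the clip hangs upright, with its tips about 82 mm below the TCP: the handle tops are about 15 mm above the TCP by their 30 mm width. Carry it to the rim next.

carry_out:
  targets:
    - [[-2.1,3.2,0,0,0,-5,2],[-4.2,6.5,0,0,0,-10,2],[-6.3,9.7,0,0,0,-15,2],[-8.4,13,0,0,0,-20,2],[-10.5,16.2,0,0,0,-25,2],[-12.6,19.4,0,0,0,-30,2],[-14.7,22.7,0,0,0,-35,2],[-16.8,26,0,0,0,-40,2],[-18.9,29.2,0,0,0,-45,2],[-21,32.4,0,0,0,-50,2],[-23,35.6,0,0,0,-55,2],[-24.8,38.8,0,0,0,-59.3,2]]

```text
t: 6.35
tcp_pos: [0.4681, -0.1594, 0.2158]
tool_rot: [0.729, 0.685, -0.001, -0.002]
force: [0.3, -0.2, -0.6]
finger_gap: 0.39
gripper_force: 37.1
```

carry_out:
  targets:
    - [[0,0,0,0,0,0,2],[0,0,0,0,0,0,2],[0,0,0,0,0,0,2],[0,0,0,0,0,0,2]]

```text
t: 6.68
tcp_pos: [0.4692, -0.1566, 0.2165]
tool_rot: [0.73, 0.684, -0.0, -0.002]
force: [0.7, -0.4, -1.1]
finger_gap: 0.383
gripper_force: 37.1
```

Run:
```python
from h import *
from scipy.spatial.transform import Rotation as R
w=snap('wrist','w5'); s=manip.sense(); print(s['t'],s['tcp_pos'],s['finger_gap'],s['gripper_force'])
Rt=R.from_quat(s['tool_rot']).as_matrix();print(Rt.round(3).tolist(),np.degrees(np.arctan2(Rt[1,0],Rt[0,0])))
print('to rim, tool cm',100*Rt.T@(np.array([.4689,-.158,.132])-s['tcp_pos']))
```

```text
6.7333 [ 0.46950006 -0.1565053   0.2167202 ] 0.3852641433776394 37.11543560028076
[[0.064, 0.998, -0.002], [0.998, -0.064, 0.001], [0.001, -0.002, -1.0]] 86.3173372847273
to rim, tool cm [-0.16458888 -0.03285231  8.47188835]
```

View pics/w5.png

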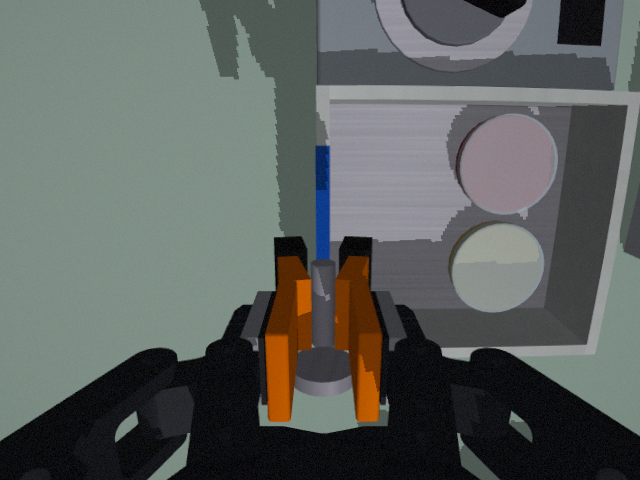

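The wall strip (columns 317–330) lies centred between the open jaws (274–372) and is parallel to them. Lower the clip.

carry_out:
  targets:
    - [[-0.2,0,2,0,0,0,2],[-0.2,0,4,0,0,0,2],[-0.2,0,5,0,0,0,2],[-0.2,0,6,0,0,0,2],[-0.2,0,7,0,0,0,2],[-0.2,0,7.8,0,0,0,2],[-0.2,0,8.4,0,0,0,2],[-0.2,0,8.4,0,0,0,2],[-0.2,0,8.4,0,0,0,2],[-0.2,0,8.4,0,0,0,2]]

```text
t: 7.57
tcp_pos: [0.4703, -0.1602, 0.1338]
tool_rot: [0.73, 0.684, 0.0, 0.0]
force: [-0.3, 1.0, -1.2]
finger_gap: 0.387
gripper_force: 37.1
```

Run:
```python
from h import *
sd=snap('side','s6'); s=manip.sense(); print(s['t'],s['tcp_pos'],s['force'])
c=cams.camera_info('side'); u=proj(c,s['tcp_pos']).astype(int); print(u,proj(c,s['tcp_pos']-[0,0,.082]))
cv2.imwrite('pics/c6.png',cv2.resize(sd[u[1]-60:u[1]+60,u[0]-60:u[0]+60,::-1],(560,560),interpolation=cv2.INTER_CUBIC))
```

```text
7.6167 [ 0.47037302 -0.16034203  0.13390445] [ 0.1692502  -0.86143346 -0.44680876]
[381 220] [378.72438399 241.4767708 ]
```

View pics/c6.png

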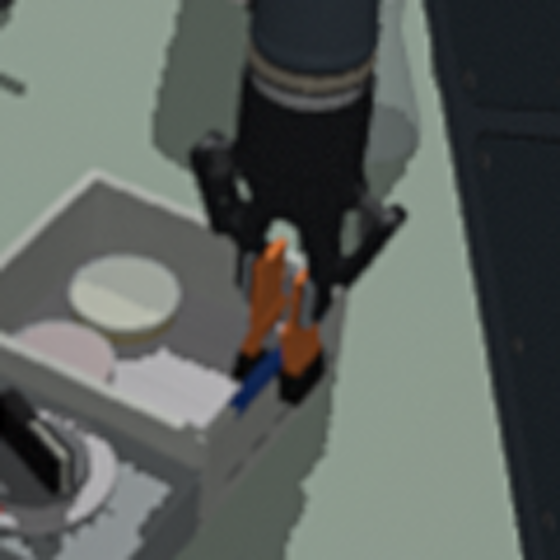

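The jaws straddle the wall on the blue strip (crop (265,365)), with no contact force. Press 4 mm deeper, release and rise.

carry_out:
  targets:
    - [[0,0,0.2,0,0,0,2],[0,0,0.4,0,0,0,2],[0,0,0.4,0,0,0,3.5],[0,0,0.4,0,0,0,4],[0,0,0.4,0,0,0,4.6],[0,0,0.4,0,0,0,5.2],[0,0,0.4,0,0,0,6],[0,0,0.4,0,0,0,7.4],[0,0,0.4,0,0,0,7.8],[0,0,0.4,0,0,0,7.8],[0,0,0.4,0,0,0,7.8],[0,0,0.4,0,0,0,7.8]]

```text
t: 8.62
tcp_pos: [0.4701, -0.1603, 0.1295]
tool_rot: [0.73, 0.683, 0.0, 0.0]
force: [0.2, -0.9, 0.0]
finger_gap: 0.911
gripper_force: 0.0
```

carry_out:
  targets:
    - [[0,0,-1,0,0,0,7.8],[0,0,-3,0,0,0,7.8],[0,0,-6,0,0,0,7.8],[0,0,-9,0,0,0,7.8],[0,0,-12,0,0,0,7.8],[0,0,-12,0,0,0,7.8],[0,0,-12,0,0,0,7.8]]

```text
t: 9.2
tcp_pos: [0.4709, -0.1608, 0.2518]
tool_rot: [0.73, 0.683, 0.001, 0.003]
force: [0.3, 0.4, 1.1]
finger_gap: 0.914
gripper_force: 0.0
```

Run:
```python
from h import *
from scipy.spatial.transform import Rotation as R
w=snap('wrist','w7'); sd=snap('side','s7'); s=manip.sense(); print(s['t'],s['tcp_pos'],s['force'])
Rt=R.from_quat(s['tool_rot']).as_matrix();print(Rt.round(3).tolist())
a=cv2.resize(sd[165:285,320:440,::-1],(400,400),interpolation=cv2.INTER_CUBIC)
cv2.imwrite('pics/c7.png',np.hstack([a,cv2.resize(w[:400,170:570,::-1],(400,400))]))
```

```text
9.3 [ 0.46933346 -0.15985025  0.24917346] [-0.4598236  -0.25423249 -0.35317945]
[[0.066, 0.998, -0.001], [0.998, -0.066, 0.001], [0.0, -0.001, -1.0]]
```

View pics/c7.png

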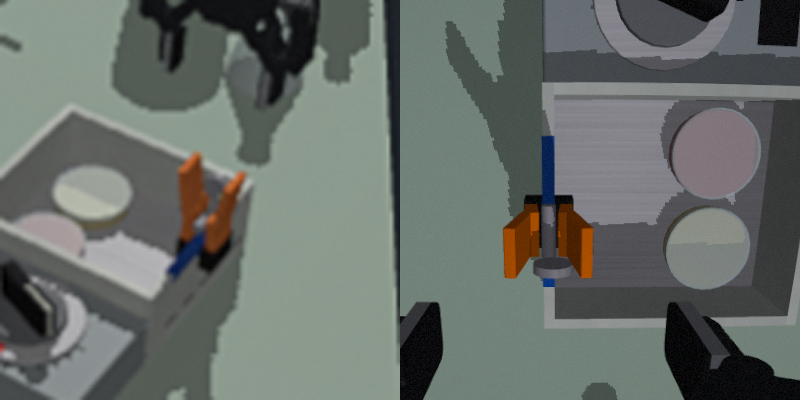

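The clip stands upright on the blue strip and the fingers are clear. The view budget is now used up, so the knob gets measured numerically. Move over it.

carry_out:
  targets:
    - [[15.2,8.1,0,0,0,-7,8.5],[15.2,8.1,0,0,0,-14,8.5],[15.2,8.1,0,0,0,-21,8.5],[15.2,8.1,0,0,0,-28,8.5],[15.2,8.1,0,0,0,-35,8.5],[15.2,8.1,0,0,0,-42,8.5],[15.2,8.1,0,0,0,-49,8.5],[15.2,8.1,0,0,0,-56,8.5],[15.2,8.1,0,0,0,-60,8.5],[15.2,8.1,0,0,0,-60,8.5],[15.2,8.1,0,0,0,-60,8.5],[15.2,8.1,0,0,0,-60,8.5]]

```text
t: 10.3
tcp_pos: [0.5602, -0.0139, 0.2484]
tool_rot: [0.291, 0.957, -0.0, -0.001]
force: [0.1, -0.0, 0.9]
finger_gap: 0.991
gripper_force: 0.0
```

```bash
cat > knob.py <<'E'
import sys
from h import *
from scipy.spatial.transform import Rotation as R
w=snap('wrist',sys.argv[1]); s=manip.sense(); ci=cams.camera_info('wrist'); p=s['tcp_pos']
Rt=R.from_quat(s['tool_rot']).as_matrix(); print(s['t'],p,'xang',np.degrees(np.arctan2(Rt[1,0],Rt[0,0])))
c0=np.array([.5594,-.0135]); hsv=cv2.cvtColor(w,cv2.COLOR_RGB2HSV)
u=proj(ci,np.r_[c0,.08]); print('knob px',u)
yy,xx=np.mgrid[:480,:640]; near=np.hypot(xx-u[0],yy-u[1])<130
def comp(m,n,z,minA):
    k,l,st,ce=cv2.connectedComponentsWithStats((m&near).astype(np.uint8))
    for i in range(1,k):
        if st[i,4]<minA: continue
        q=np.argwhere(l==i)[:,::-1]; W=np.array([onz(ci,t,z)[:2] for t in q])*1000
        r=cv2.minAreaRect(W.astype(np.float32)); d=W-W.mean(0); a=np.linalg.svd(d,full_matrices=False)[2][0]
        print(n,'px',ce[i].round(1),'n',st[i,4],'mean mm',W.mean(0).round(1),'rect',np.round(r[0],1),np.round(r[1],1),'axis',np.degrees(np.arctan2(a[1],a[0])).round(1))
red=((hsv[...,0]<8)|(hsv[...,0]>172))&(hsv[...,1]>140)&(hsv[...,2]>60)
comp(red,'red',.061,20)
blk=hsv[...,2]<int(sys.argv[2]) ; comp(blk,'bar@98',.098,300)
E
python3 knob.py w8 40
```

```text
10.35 [ 0.56040699 -0.01390802  0.2486497 ] xang 146.15019472980123
knob px [321.93084523 219.16632316]
red px [373.9 182.7] n 190 mean mm [561.4  31.3] rect [561.4  31.3] [12.7  8.1] axis -92.2
bar@98 px [324.9 223.9] n 1910 mean mm [560.1 -11.5] rect [558.3 -10.7] [15.7 68.1] axis -26.4
bar@98 px [377.2 299.9] n 2415 mean mm [626.1 -11.4] rect [626.2 -11.7] [51.2 25.5] axis -93.8
```

Run:
```python
from h import *
w=cv2.imread('pics/w8.png'); ci=cams.camera_info('wrist'); hsv=cv2.cvtColor(w,cv2.COLOR_BGR2HSV)
for th in (30,40,50):
    m=(hsv[...,2]<th).astype(np.uint8); k,l,st,ce=cv2.connectedComponentsWithStats(m); i=l[224,325]
    W=np.array([onz(ci,t,.098)[:2] for t in np.argwhere(l==i)[:,::-1]])*1000
    b=cv2.boxPoints(cv2.minAreaRect(W.astype(np.float32))); e=max([b[1]-b[0],b[2]-b[1]],key=np.linalg.norm)
    print(th,b.round(1).tolist(),np.degrees(np.arctan2(e[1],e[0])))
# whites near bar (pointer): position
u=np.array([322,219]);m=((hsv[...,2]>150)&(hsv[...,1]<60)).astype(np.uint8); k,l,st,ce=cv2.connectedComponentsWithStats(m)
for i in range(1,k):
    if st[i,4]>8 and np.hypot(*(ce[i]-u))<75: print(st[i],ce[i],onz(ci,ce[i],.098)[:2])
```

```text
30 [[289.29998779296875, -153.6999969482422], [597.9000244140625, -360.20001220703125], [895.0, 83.80000305175781], [586.4000244140625, 290.3999938964844]] 56.21225
40 [[289.20001220703125, -153.6999969482422], [597.9000244140625, -360.20001220703125], [895.0, 83.9000015258789], [586.2999877929688, 290.3999938964844]] 56.222614
50 [[289.8999938964844, -152.3000030517578], [597.9000244140625, -359.8999938964844], [886.9000244140625, 69.0], [578.9000244140625, 276.5]] 56.02125
[ 259  147  131  128 3720] [319.26075269 215.66693548] [ 0.55308185 -0.01128543]
[363 161  14  17 116] [369.19827586 170.30172414] [0.54619046 0.03231717]
[315 174  11  51 192] [320.375      198.68229167] [ 0.54403086 -0.00429137]
```

```bash
cat > bar.py <<'E'
import sys
from h import *
w=cv2.imread('pics/%s.png'%sys.argv[1]); ci=cams.camera_info('wrist'); hsv=cv2.cvtColor(w,cv2.COLOR_BGR2HSV)
c=np.array([.5585,-.0107]); u=proj(ci,np.r_[c,.098]); yy,xx=np.mgrid[:480,:640]; near=np.hypot(xx-u[0],yy-u[1])<95
def fit(m,n):
    k,l,st,ce=cv2.connectedComponentsWithStats((m&near).astype(np.uint8))
    for i in range(1,k):
        W=np.array([onz(ci,t,.098)[:2] for t in np.argwhere(l==i)[:,::-1]])*1000
        r=cv2.minAreaRect(W.astype(np.float32))
        if st[i,4]<60 or max(r[1])<15 or min(r[1])>25: continue
        b=cv2.boxPoints(r); e=max([b[1]-b[0],b[2]-b[1]],key=np.linalg.norm); d=W-W.mean(0); a=np.linalg.svd(d,full_matrices=False)[2][0]
        print(n,st[i],'ctr',np.round(r[0],1),np.round(r[1],1),'rectang',np.degrees(np.arctan2(e[1],e[0])).round(1)%180,'pca',np.degrees(np.arctan2(a[1],a[0])).round(1)%180)
for th in (30,40,50): fit(hsv[...,2]<th,'blk%d'%th)
fit((hsv[...,2]>150)&(hsv[...,1]<60),'wht')
E
python3 bar.py w8
```

```text
blk30 [ 307  170   35  101 1822] ctr [558.3 -10.8] [15.3 67.9] rectang 154.3 pca 153.7
blk30 [ 337  269   67   46 1090] ctr [620.2 -11.4] [51.1 13.4] rectang 86.5 pca 89.3
blk40 [ 307  170   35  101 1910] ctr [558.3 -10.7] [15.7 68.1] rectang 154.3 pca 153.6
blk40 [ 337  269   67   46 1098] ctr [620.2 -11.4] [51.1 13.4] rectang 86.4 pca 89.2
blk50 [ 307  170   35  101 1993] ctr [558.3 -10.6] [16.2 68.3] rectang 154.4 pca 153.5
blk50 [ 337  269   67   46 1098] ctr [620.2 -11.4] [51.1 13.4] rectang 86.4 pca 89.2
wht [315 174  11  51 192] ctr [544.4  -4.5] [ 2.5 33.9] rectang 154.3 pca 154.3
wht [230 225  55  83 880] ctr [559.2 -71.6] [10.1 69.1] rectang 176.7 pca 176.2
```

carry_out:
  targets:
    - [[0.35,0.15,2,0,0,-4,5],[0.35,0.15,5,0,0,-8.2,5],[0.35,0.15,8,0,0,-8.2,5],[0.35,0.15,11,0,0,-8.2,5],[0.35,0.15,13.5,0,0,-8.2,5],[0.35,0.15,15.4,0,0,-8.2,5],[0.35,0.15,15.4,0,0,-8.2,5],[0.35,0.15,15.4,0,0,-8.2,5]]
  force: 40

```text
t: 11.02
tcp_pos: [0.5581, -0.0107, 0.0945]
tool_rot: [0.222, 0.975, -0.0, -0.001]
force: [0.9, 0.2, 0.8]
finger_gap: 0.587
gripper_force: 0.0
```

carry_out:
  targets:
    - [[0,0,0,0,0,0,3],[0,0,0,0,0,0,1.4],[0,0,0,0,0,0,1],[0,0,0,0,0,0,1],[0,0,0,0,0,0,1],[0,0,0,0,0,0,1]]

```text
t: 11.52
tcp_pos: [0.5593, -0.012, 0.0972]
tool_rot: [0.221, 0.975, -0.001, 0.001]
force: [-2.6, -5.3, 5.4]
finger_gap: 0.18
gripper_force: 42.4
```

carry_out:
  targets:
    - [[0,0,-0.1,0,0,6,1],[0,0,-0.1,0,0,12,1],[0,0,-0.1,0,0,18,1],[0,0,-0.1,0,0,24,1],[0,0,-0.1,0,0,30,1],[0,0,-0.1,0,0,36,1],[0,0,-0.1,0,0,42,1],[0,0,-0.1,0,0,48,1],[0,0,-0.1,0,0,54,1],[0,0,-0.1,0,0,60,1],[0,0,-0.1,0,0,65,1],[0,0,-0.1,0,0,68.5,1]]

```text
t: 12.52
tcp_pos: [0.559, -0.0124, 0.0973]
tool_rot: [0.733, 0.681, -0.001, 0.001]
force: [-1.6, -7.7, -0.5]
finger_gap: 0.178
gripper_force: 41.6
```

carry_out:
  targets:
    - [[0,0,0,0,0,0,1],[0,0,0,0,0,0,1],[0,0,0,0,0,0,1],[0,0,0,0,0,0,3],[0,0,0,0,0,0,5],[0,0,0,0,0,0,5],[0,0,0,0,0,0,5],[0,0,-3,0,0,0,5],[0,0,-7,0,0,0,5],[0,0,-11,0,0,0,5],[0,0,-15,0,0,0,7],[0,0,-15.5,0,0,0,8.5]]

```text
t: 13.52
tcp_pos: [0.5629, -0.0111, 0.259]
tool_rot: [0.732, 0.682, 0.004, 0.006]
force: [1.6, -0.3, -0.1]
finger_gap: 0.848
gripper_force: 0.0
```

```bash
python3 knob.py w9 40; python3 bar.py w9
```

```text
13.5667 [ 0.5618891 -0.0109513  0.2570253] xang 85.96160034049504
knob px [315.82611794 222.33448067]
red px [311.7 157.6] n 176 mean mm [559.7  31.7] rect [559.9  31.8] [12.6  7.5] axis -95.0
bar@98 px [313.8 224. ] n 1727 mean mm [558.3 -10.7] rect [558.5  -8.8] [67.1 15. ] axis -94.4
bar@98 px [421.1 211. ] n 2605 mean mm [632.5  -6.7] rect [632.7  -6.8] [51.2 25.3] axis -92.7
blk30 [ 303  173   22   96 1619] ctr [558.2  -8.8] [67.1 14.6] rectang 86.0 pca 85.9
blk30 [402 197   8  51 240] ctr [622.  -13.8] [35.5  4.4] rectang 86.3 pca 87.7
blk40 [ 303  173   23   96 1727] ctr [558.5  -8.8] [67.1 15. ] rectang 85.2 pca 85.6
blk40 [402 194   8  54 269] ctr [622.  -12.8] [37.6  4.6] rectang 86.4 pca 88.0
blk50 [ 303  172   23   97 1831] ctr [558.5  -8.5] [67.8 15.4] rectang 86.0 pca 85.7
blk50 [402 194   8  54 272] ctr [622.  -12.8] [37.6  4.6] rectang 86.3 pca 88.0
wht [312 176   4  49 165] ctr [559.4   6.2] [33.  2.] rectang 85.6 pca 86.4
wht [ 253  295  125   25 1935] ctr [554.5 -72.7] [18.9 89.9] rectang 176.4 pca 177.2
```

carry_out:
  targets:
    - [[0,0,0,0,0,0,8.5],[0,0,0,0,0,0,8.5],[0,0,0,0,0,0,8.5],[0,0,0,0,0,0,8.5]]

```text
t: 13.9
tcp_pos: [0.5576, -0.0105, 0.2493]
tool_rot: [0.732, 0.682, -0.001, -0.002]
force: [-0.5, -0.5, 0.9]
finger_gap: 0.991
gripper_force: 0.0
```

```bash
python3 knob.py w10 40|grep -v 63; python3 bar.py w10|grep -v '\[4'
python3 - <<'E'
from h import *
ct=cams.camera_info('top'); t=snap('top','t10'); 
def comps(im,lo,hi,n,x0,x1,y0,y1):
    m=cv2.inRange(cv2.cvtColor(im,cv2.COLOR_RGB2HSV),lo,hi); 
    k,l,st,ce=cv2.connectedComponentsWithStats(m)
    print(n,[(st[i].tolist(),ce[i].round(1).tolist()) for i in range(1,k) if st[i,4]>12 and x0<ce[i][0]<x1 and y0<ce[i][1]<y1])
comps(t,(5,150,90),(16,255,255),'orange',300,420,240,320)
E
```

```text
13.95 [ 0.55785984 -0.01054614  0.24959055] xang 85.92606841773917
knob px [325.21087253 225.41796257]
red px [323.7 159.7] n 191 mean mm [561.5  31.3] rect [561.3  31.4] [12.3  8. ] axis -89.5
bar@98 px [326.  228.8] n 1862 mean mm [560.  -11.8] rect [560.4  -9.6] [68.4 15.1] axis -94.1
blk30 [ 315  175   23   99 1758] ctr [560.4  -9.2] [67.7 15.1] rectang 85.6 pca 85.7
blk40 [ 315  175   24  100 1862] ctr [560.4  -9.6] [68.4 15.1] rectang 85.6 pca 85.9
blk50 [ 314  175   25  100 1894] ctr [560.   -9.6] [68.4 15.8] rectang 85.7 pca 85.9
wht [325 179   4  51 158] ctr [561.6   5.1] [33.6  2. ] rectang 86.0 pca 85.9
wht [ 265  302  118   21 1608] ctr [554.  -72.4] [15.6 82.9] rectang 176.0 pca 176.9
orange [([363, 270, 11, 3, 33], [368.0, 271.0]), ([362, 276, 11, 3, 33], [367.0, 277.0]), ([362, 283, 12, 6, 62], [367.4, 285.7])]
```

```bash
python3 -c "
from h import *
print(sign_off())"
```

```text
the job is handed in; nothing more can be done
None
```

I clipped the orange thermometer upright over the blue-marked stretch of the front wall. I then turned the knob to the red mark, 1–2 mm off by my measurements (4.6 mm allowed), with no measurable shift of the ring, and handed in at about 14 s; no verdict came back.

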